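# Hold a plinth home in a spring-ejector drill jig

## Robot

A 6-joint arm with a two-finger parallel gripper is mounted at the origin on the work surface. World frame = base frame: x ahead of the robot, y to its left, z up, the work surface at z = 0. Lengths are in mm, angles in rad, forces in N, time in s.
With the tool pointing down it reaches from about 350 to 975 mm from the base axis. Payload 7.1 kg.
Tool frame: the origin (TCP) lies on the front face of the gripper's body, between the roots of the fingers; the fingertips stand 80 mm ahead of it and the grasp point (between the pads) lies 61 mm ahead of it (env.tips_ahead is the distance from the TCP to the fingertips, in mm); z points along the fingers, y is the direction in which the jaws open and shut (so a half turn about z gives the same grasp; the last joint's range is limited). The gripper opens to 88 mm and grips with 3 to 60 N. Pads are 20 mm wide; open, the fingers measure 115 mm over their backs; the gripper's body (75 mm by 178 mm) begins 61 mm behind the grasp point.
Start: joints at [1.112, 0.423, 1.63, -0, 1.089, -0.019], TCP at [266.067, 565.521, 302.675] pointing down, gripper open.
Joint ranges: [-3, 3], [-0.9, 2.11], [0.09, 2.58], [-1.31, 4.45], [0.11, 2.69], [-2.54, 2.54]. Speed limits (rad/s): [2.39, 2.39, 3.01, 3.14, 3.14, 3.14].

## Interface

Orientations are given as a unit quaternion [x, y, z, w].
In Python, from station import env, set_gripper, viewer, workorder gives the robot as it stands. Calls block until the motion is done:
- env.reach(position, orientation): joint-space move of the TCP to a pose.
- env.move_l(position, rot=None, rate=150, f_stop=None): straight line of the TCP; rot=None keeps the orientation; rate is the mean speed in mm/s. With f_stop (N) it stops when the force on the tool has changed by that much, and returns True; else False.
- env.move_joints(angles): joint-space move.
- set_gripper(opening): finger opening in mm; the grip force is fixed at half the most; returns when the fingers have stopped.
- env.hold(seconds).
- env.ik(position, orientation): joint angles nearest the present ones, or None.
- env.read_state(): the state.
- viewer.camera(name): name is "scene" or "side" or "wrist"; returns the picture (480x640x3 uint8, blue, green, red); there is no depth.
- viewer.camera_params(name): a dict with "fx", "fy", "cx", "cy" (pixels), "dist" ([k1, k2, p1, p2, k3] as OpenCV has them; the pictures are not rectified), "pose" (4x4, takes a point from camera to world coordinates); the wrist camera has in their place "tool_from_camera" (4x4, takes a point from camera to tool coordinates, whose origin is the TCP and whose axes are the flange's). Camera axes: x right, y up, looking along -z (the intrinsics and any distortion apply to the point x, -y, -z); pixel columns grow to the right and rows downward; lengths in mm; the calibration is good to about 2 mm. A picture is of the moment at which its call begins: read the wrist's pose just before it. camera_params takes no time and is no camera call.
A pose or a line that the arm cannot do raises env.IKError and nothing moves.
- workorder.sign_off(): hands the job in, once; it reports no verdict.
The state is a dict: "time_s": time; "qpos": joint angles; "dq": joint speeds; "tau": joint torques, N m; "tool_pos": TCP position; "orientation": TCP orientation; "force": force on the tool from outside, world axes, zero at the start; "wrist_torque": the same for the moment, N m; "width": finger opening in mm.
Only numpy, scipy, OpenCV 4.12 (cv2) and the standard library are available. Lean on these libraries where they do the work, as an engineer would, in place of code of your own. Each camera call takes 0.05 s, during which the arm holds its last target. There are 200 camera calls.

## Task

Load the long walnut plinth into the drill jig for me: lay it flat between the guide rails at the open end and slide it lengthwise under the drill bush, pushing back the spring ejector, until its end is hard up and square against the two stop buttons. Keep it pressed firmly there by hand, without ramming it, so that I can drill; finish while still holding it against the spring. Do not disturb the other plinths, the bronze or the adhesive cartridge.

Things in the scene. Friction and masses are not known exactly. Their poses are not given: they have to be found in the camera images.
- plinth: the long plinth: plain dark walnut block 120 long (its x) x 50 wide (its y) x 45 high (z), about 0.2 kg, edges rounded 2 mm, a pencilled cross on top 30 mm either side of the middle; the same either way round. Origin: centre of its underside. It starts flat on the bench, in one of three places
- jig: aluminium drill jig bolted to the bench. Origin: on the bench, below the stop face, on the channel's middle line; +x is the way the plinth is pushed in, z up. Base plate 15 thick, from x = -215 to 60, y = -75 to 75; its top is the channel floor. Behind the stop buttons a back block, x = 8 to 36, 44 high. All but the plunger is fixed
- mouth (a point): point on the channel floor where the rails begin (jig x = -130); axes as the jig's. Steel rails run from here to the stop, 14 high, channel 54 wide (4 mm more than the plinth), upper inner edges bevelled; before the mouth two flared rail ends, 10 high, reach 27 mm farther out, then the plate is open. The plinth can be lowered straight in between the rails short of the bridge
- bush (a point): top centre of the round steel drill bush, 68 above the channel floor, jig x = -30, on the bridge that spans the channel from jig x = -48 to -12: underside 49 above the floor (4 mm over the plinth), top 61, pillars at y = -58 to -44 and 44 to 58. Axes as the jig's
- seat (a point): point on the channel floor in the middle of the stop face (jig x = 0, y = 0, 15 mm above the bench); axes as the jig's. When the plinth is home its end face is here and its origin 60 mm in front (jig x = -60)
- stop: the two fixed hardened stop buttons, 14 mm across, at jig y = -17 and 17, 22 mm above the channel floor, flat faces at jig x = 0. Origin midway between the faces; axes as the jig's
- plunger (a joint): spring ejector, a flat-nosed steel plunger 10 mm across between the buttons: 0 = fully out, nose 12 mm in front of the button faces; grows (m) as it is pushed in along jig +x, 0.012 when the plinth meets the buttons. It pushes back with 4 N when out, 10 N at the buttons (500 N/m), and shoves the plinth out if let go
- plunger_nose (a point): tip of the plunger's nose, 22 mm above the channel floor on the middle line; moves with the plunger
- cube_plinth: short square walnut plinth, 64 x 64 x 60 high, loose on the bench; origin centre of the underside; leave alone
- round_plinth: turned round walnut plinth, 72 across, 40 high, loose; origin centre of the underside; leave alone
- bronze: dark bronze figure on a marble block 57 x 57, 190 high in all, loose; origin centre of the underside; leave alone
- cartridge: adhesive cartridge standing upright, 50 across, 300 high with its nozzle, loose; origin centre of the underside; leave alone
There are look-alikes about, which are no part of the job. What is shaped like the plinth but blue or turquoise is not meant.

How it is judged:
By the outcome, as a careful person would: the job done as asked, in the order asked, and still so for the second after the job is handed in, while the arm keeps its last pose, push and grip.
It also fails if it takes over 51 s, if anything falls off the work surface, if the arm or the gripper's body presses on something with over 40 N, if the wrist force passes 120 N, or if a joint passes its speed limit or range.

## Working session

There is one attempt and no reset: what is moved stays moved. The work goes in short steps, each a Python script; the robot and the scene stay as the last script left them, time stands still between calls to the robot, and variables do not carry over. Pictures are saved under pics/ and viewed, about 8 in all and at most 12, crops included, and the job is handed in when it is done.

```bash
ls; mkdir -p pics; python3 - <<'E'
from station import env, viewer
import cv2, numpy as np
for n in ["scene","side"]:
    cv2.imwrite(f"pics/{n}0.png", viewer.camera(n))
    p=viewer.camera_params(n); print(n,{k:(np.round(v,4).tolist() if hasattr(v,'__len__') else v) for k,v in p.items()})
p=viewer.camera_params("wrist");print(p)
s=env.read_state();print(s)
E
```

```text
pics
scene {'fx': 493.88340386850746, 'fy': 493.88340386850746, 'cx': 316.8477019416918, 'cy': 235.09596189043407, 'dist': [-0.0323, 0.0, 0.0, 0.0, 0.0], 'pose': [[0.7229, -0.5315, 0.4415, 1127.4693], [0.6908, 0.5421, -0.4785, -597.4837], [0.015, 0.6509, 0.759, 1006.153], [0.0, 0.0, 0.0, 1.0]]}
side {'fx': 543.9173528182564, 'fy': 543.9173528182564, 'cx': 319.410100907461, 'cy': 243.515190997199, 'dist': [-0.1229, 0.0, 0.0, 0.0, 0.0], 'pose': [[0.9201, 0.3094, -0.2401, 325.9443], [-0.3913, 0.7021, -0.5949, -700.4946], [-0.0154, 0.6413, 0.7671, 961.7658], [0.0, 0.0, 0.0, 1.0]]}
{'fx': 344.352524411505, 'fy': 344.352524411505, 'cx': 321.933448055382, 'cy': 241.3550334721864, 'dist': array([-0.04871117,  0.        ,  0.        ,  0.        ,  0.        ]), 'tool_from_camera': array([[ 3.98355554e-04,  9.52265681e-01,  3.05270230e-01,
         8.38324615e+01],
       [ 9.99999900e-01, -3.16853899e-04, -3.16527492e-04,
        -7.53361578e-01],
       [-2.04692205e-04,  3.05270325e-01, -9.52265712e-01,
        -8.17108255e+01],
       [ 0.00000000e+00,  0.00000000e+00,  0.00000000e+00,
         1.00000000e+00]])}
{'time_s': 0.1, 'qpos': array([ 1.11200496e+00,  4.23789583e-01,  1.63060750e+00, -3.07597003e-05,
        1.08861055e+00, -1.90043877e-02]), 'dq': array([ 0.00035017, -0.00155001, -0.00268144, -0.00083631, -0.00126744,
        0.00092294]), 'tau': array([-1.15542571e-04, -5.45617962e+01, -2.74325198e+01,  6.44352240e-02,
        1.88091741e-02, -1.16736726e-05]), 'tool_pos': array([265.90144872, 565.17904867, 301.96603141]), 'orientation': array([ 2.18118656e-01,  9.75922001e-01, -6.90619274e-04, -1.54180157e-04]), 'force': array([0.06542844, 0.13548963, 0.48199629]), 'wrist_torque': array([ 0.00957864, -0.00803638, -0.07827803]), 'width': 87.64164390291147}
```

View pics/scene0.png

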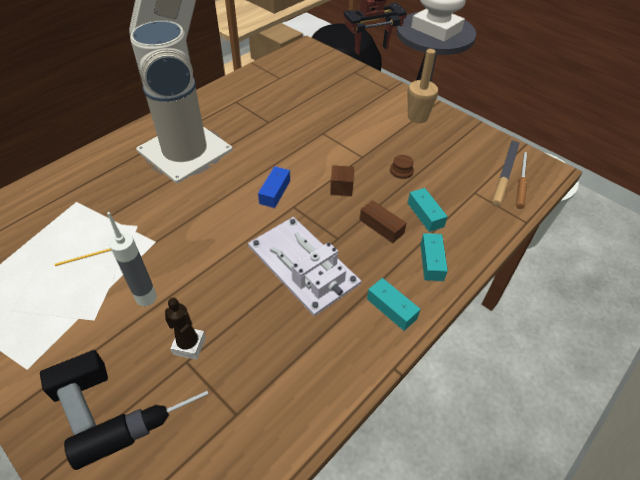

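View pics/side0.png

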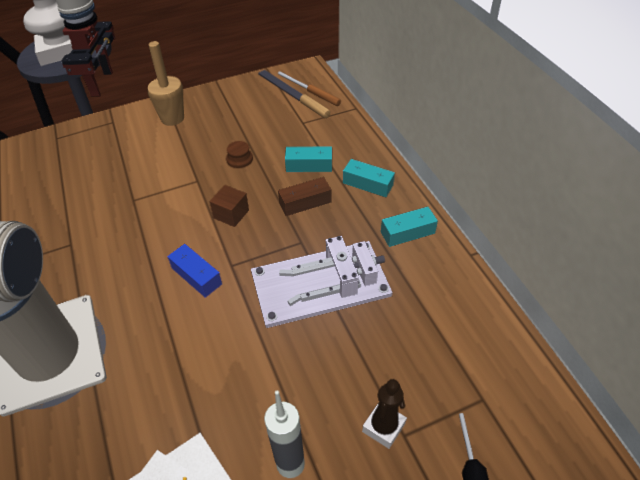

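The plinth is the dark walnut block at scene (382,221) / side (305,196). The blue and turquoise blocks are decoys. The jig's mouth faces the robot, and its plate bolts are visible in both views.

```bash
cat > h.py <<'E'
from station import env, set_gripper, viewer, workorder
import cv2, numpy as np
from scipy.spatial.transform import Rotation as Rn
def ray(name, px, tool=None):
    """camera centre and unit directions (world) of pixels; tool=(pos,quat) for the wrist"""
    p=viewer.camera_params(name); K=np.array([[p["fx"],0,p["cx"]],[0,p["fy"],p["cy"]],[0,0,1]])
    n=cv2.undistortPoints(np.float64(px).reshape(-1,1,2),K,np.array(p["dist"])).reshape(-1,2)
    d=np.c_[n[:,0],-n[:,1],-np.ones(len(n))]
    if tool is None: T=np.array(p["pose"])
    else:
        W=np.eye(4);W[:3,:3]=Rn.from_quat(tool[1]).as_matrix();W[:3,3]=tool[0]
        T=W@p["tool_from_camera"]
    d=d@T[:3,:3].T
    return T[:3,3], d/np.linalg.norm(d,axis=1)[:,None]
def plane(c,d,z): return c+d*((z-c[2])/d[:,2])[:,None]
def tri(c1,d1,c2,d2):
    out=[]
    for a,b in zip(d1,d2):
        t=np.linalg.lstsq(np.c_[a,-b],c2-c1,rcond=None)[0]
        out.append(np.r_[(c1+a*t[0]+c2+b*t[1])/2,np.linalg.norm(c1+a*t[0]-c2-b*t[1])])
    return np.array(out)
def quat(psi):
    c,s=np.cos(psi),np.sin(psi)
    return Rn.from_matrix(np.array([[c,s,0],[s,-c,0],[0,0,-1]])).as_quat()
def snap(fn):
    s=env.read_state(); im=viewer.camera("wrist"); cv2.imwrite(fn,im)
    np.savez(fn+".npz",p=s["tool_pos"],q=s["orientation"]); return im
def wray(fn,px):
    z=np.load(fn+".npz"); return ray("wrist",px,(z["p"],z["q"]))
E
python3 - <<'E'
from h import *
np.set_printoptions(precision=1,suppress=True)
sc=[(256,243),(293,222),(353,282),(315,305)]; si=[(271,315),(259,270),(365,247),(383,287)]
print(tri(*ray("scene",sc),*ray("side",si)))
# walnut masks
for n in ["scene","side"]:
    im=cv2.imread(f"pics/{n}0.png"); hsv=cv2.cvtColor(im,cv2.COLOR_BGR2HSV)
    m=((hsv[...,2]<95)&(hsv[...,1]>90)&((hsv[...,0]<20))).astype(np.uint8)
    x,y=((382,221) if n=="scene" else (305,196))
    k=np.zeros_like(m);k[y-35:y+35,x-40:x+40]=1
    N,l,st,ce=cv2.connectedComponentsWithStats(m*k)
    i=1+np.argmax(st[1:,4]); c=cv2.findContours((l==i).astype(np.uint8),0,1)[0][0]
    print(n,st[i],ce[i],cv2.approxPolyDP(cv2.convexHull(c),3,True).reshape(-1,2).tolist())
    c,d=ray(n,[ce[i]]);print(plane(c,d,25))
E
```

```text
[[ 456.5 -102.8   15.1    0.7]
 [ 471.9   17.2   14.3    1.3]
 [ 715.2  -14.     7.8    3.2]
 [ 698.4 -133.    16.3    0.6]]
scene [360 208  46  35 552] [381.1 226.8] [[404, 232], [391, 242], [360, 220], [361, 210], [405, 224]]
[[659.1 162.   25. ]]
side [ 265  173   67   58 1212] [303.5 198.5] [[331, 201], [294, 230], [265, 173], [324, 180], [331, 190]]
[[639.4 172.   25. ]]
```

```bash
python3 - <<'E'
from h import *
np.set_printoptions(precision=2,suppress=True)
c,d=ray("side",[(285,213),(331,201)]);a=plane(c,d,0);print(a)
c,d=ray("scene",[(360,220),(391,242)]);b=plane(c,d,0);print(b)
yaw=np.arctan2(*(a[1]-a[0])[[1,0]]);print(yaw,np.arctan2(*(b[1]-b[0])[[1,0]]))
# jig first? plinth first: two wrist views
psi=yaw+np.pi; q=quat(psi); u=np.array([np.cos(yaw),np.sin(yaw),0])
P=np.array([648,165,250.])
env.reach(P-30*u,q); im=snap("pics/w1.png")
env.move_l(P+50*u,rate=250); im2=snap("pics/w2.png")
cv2.imwrite("pics/w12.png",cv2.resize(np.vstack([im,im2]),(480,600*1)) if 0 else np.hstack([cv2.resize(im,(400,300)),cv2.resize(im2,(400,300))]))
# jig views
psi=-0.126+np.pi; q=quat(psi);u=np.array([np.cos(.126),-np.sin(.126),0])
J=np.array([560,-55,260.])
env.reach(J-30*u,q); im=snap("pics/w3.png")
env.move_l(J+50*u,rate=250); snap("pics/w4.png")
s=env.read_state();print(s["time_s"],s["tool_pos"],s["qpos"])
E
```

```text
[[588.4  167.65   0.  ]
 [706.69 159.58   0.  ]]
[[589.41 160.02   0.  ]
 [699.94 157.56   0.  ]]
-0.06816348437867704 -0.022187514185751562
4.2167 [609.32 -60.49 259.13] [-0.12  0.46  1.69  0.    1.   -1.56]
```

View pics/w12.png

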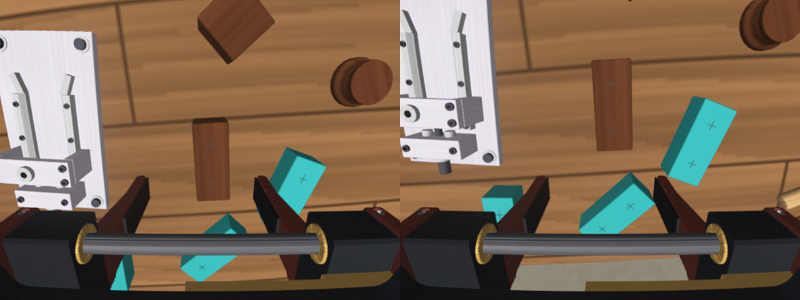

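View pics/w3.png

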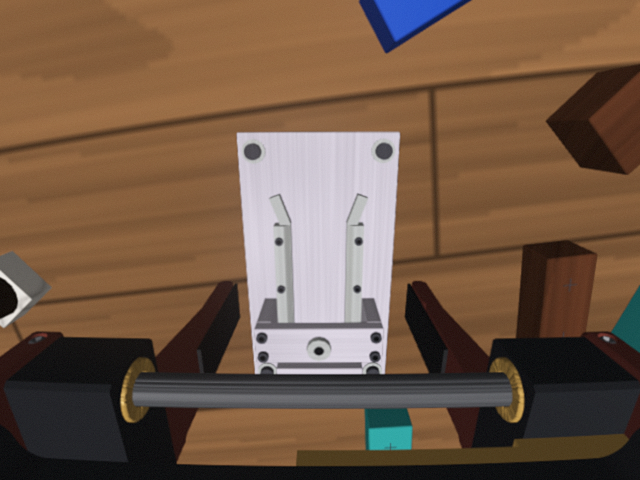

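View pics/w4.png

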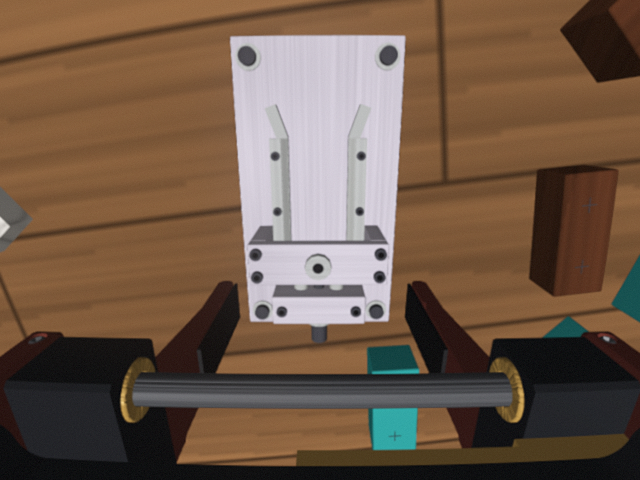

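The two walnut-top views show the plinth face at about (211,160) and (612,105) in the half-scale pair. The jig views show the base bolts, four rail screws and the bush clearly.

```bash
python3 - <<'E'
from h import *
np.set_printoptions(precision=1,suppress=True)
def blob(fn,pts,r=10):
    g=cv2.cvtColor(cv2.imread(fn),cv2.COLOR_BGR2GRAY); out=[]
    for x,y in pts:
        w=g[y-r:y+r+1,x-r:x+r+1]; t,m=cv2.threshold(w,0,1,cv2.THRESH_BINARY_INV|cv2.THRESH_OTSU)
        N,l,st,ce=cv2.connectedComponentsWithStats(m)
        i=1+np.argmin([np.hypot(*(c-r)) for c in ce[1:]]); out.append(ce[i]+[x-r,y-r])
    return np.array(out)
a=blob("pics/w3.png",[(252,151),(384,151)]); a=np.r_[a,blob("pics/w3.png",[(278,241),(359,241),(281,289),(356,289),(319,351)],6)]
b=blob("pics/w4.png",[(247,56),(388,56)]); b=np.r_[b,blob("pics/w4.png",[(275,156),(361,156),(277,211),(360,211),(318,268)],6)]
print(a,b)
T=tri(*wray("pics/w3.png",a),*wray("pics/w4.png",b));print(T)
for k in (0,2,4): d=T[k+1]-T[k]; print("yaw",np.arctan2(d[0],-d[1])*-1,"mid",(T[k]+T[k+1])/2)
# plinth top face
Q=[]
for fn,box in (("pics/w1.png",(290,170,390,335)),("pics/w2.png",(290,70,410,330))):
    im=cv2.imread(fn)
    if fn.endswith("w1.png"): seed=(425,300)
    else: seed=(424,190)
    hsv=cv2.cvtColor(im,cv2.COLOR_BGR2HSV); x0,y0=seed
    w=im[y0-110:y0+100,x0-75:x0+75].copy(); ref=im[y0-8:y0+8,x0-10:x0+10].reshape(-1,3).mean(0);print(ref)
    m=(np.linalg.norm(w-ref,axis=2)<28).astype(np.uint8); m=cv2.morphologyEx(m,cv2.MORPH_CLOSE,np.ones((5,5)));m=cv2.morphologyEx(m,cv2.MORPH_OPEN,np.ones((5,5)))
    N,l,st,ce=cv2.connectedComponentsWithStats(m);i=1+np.argmax(st[1:,4])
    c=cv2.findContours((l==i).astype(np.uint8),0,1)[0][0]
    r=cv2.boxPoints(cv2.minAreaRect(c)); ap=cv2.approxPolyDP(cv2.convexHull(c),6,True).reshape(-1,2)
    print(st[i],ap.tolist()); v=cv2.cvtColor(m*255,cv2.COLOR_GRAY2BGR);v[l==i]=(0,200,0);Q.append(np.hstack([w,v]))
    np.save(fn+".npy",ap+[x0-75,y0-110])
cv2.imwrite("pics/pl.png",np.vstack(Q))
E
```

```text
[[252.1 151.3]
 [383.6 150.8]
 [278.5 241.4]
 [358.4 240.9]
 [280.9 288.9]
 [356.8 288.6]
 [318.5 350.7]] [[246.6  55.6]
 [388.1  55.1]
 [274.7 155.9]
 [360.9 155.5]
 [277.1 211.3]
 [359.4 211.1]
 [317.5 268. ]]
[[ 457.  -106.1   21.4    0.1]
 [ 471.5   12.3   21.2    0.1]
 [ 541.6  -94.2   32.1    0.1]
 [ 550.8  -19.2   31.5    0.2]
 [ 591.  -100.2   31.4    0.3]
 [ 600.3  -25.3   31.     0. ]
 [ 630.   -67.1   84.4    0.3]]
yaw -3.019893209746641 mid [464.3 -46.9  21.3   0.1]
yaw -3.020316833615678 mid [546.2 -56.7  31.8   0.2]
yaw -3.018018442981246 mid [595.7 -62.8  31.2   0.1]
[23.7 26.1 46.2]
[  55   92   95   97 4695] [[58, 94], [75, 93], [149, 149], [139, 186], [78, 187], [55, 127]]
[ 63.3  98.5 138.5]
[   0   68  150  142 9323] [[149, 68], [68, 200], [0, 209], [0, 161], [22, 72]]
```

View pics/pl.png

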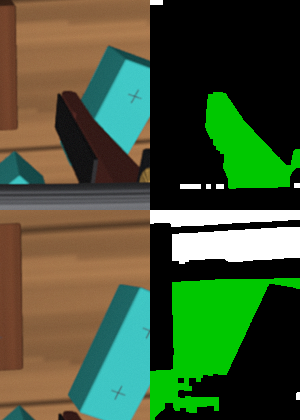

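The seed was off. The crop shows the plinth at its left edge, so I'm reseeding at (338,256) and (339,168). The jig yaw is consistent at about -0.121.

```bash
python3 - <<'E'
from h import *
np.set_printoptions(precision=1,suppress=True)
Q=[];A=[]
for fn,(x0,y0) in (("pics/w1.png",(338,256)),("pics/w2.png",(339,168))):
    im=cv2.imread(fn); w=im[y0-90:y0+90,x0-75:x0+75].copy(); ref=im[y0-8:y0+8,x0-10:x0+10].reshape(-1,3).mean(0)
    m=(np.linalg.norm(w-ref,axis=2)<22).astype(np.uint8); m=cv2.morphologyEx(m,cv2.MORPH_CLOSE,np.ones((7,7)));m=cv2.morphologyEx(m,cv2.MORPH_OPEN,np.ones((7,7)))
    N,l,st,ce=cv2.connectedComponentsWithStats(m);i=l[90,75]
    c=cv2.findContours((l==i).astype(np.uint8),0,1)[0][0]
    ap=cv2.approxPolyDP(cv2.convexHull(c),6,True).reshape(-1,2)
    bp=cv2.boxPoints(cv2.minAreaRect(c))
    print(ref,st[i],ap.tolist(),bp.tolist()); v=w.copy();cv2.drawContours(v,[ap.reshape(-1,1,2)],-1,(0,255,0),1);Q.append(np.hstack([w,v]))
    ap=ap+[x0-75,y0-90]
    if len(ap)==4:
        a=np.argsort(ap[:,1]);t=ap[a[:2]];bb=ap[a[2:]]
        A.append(np.r_[t[np.argsort(t[:,0])],bb[np.argsort(bb[:,0])]])
        p=plane(*wray(fn,A[-1]),45); print(p, "centre",p.mean(0), "len",np.linalg.norm(p[0]-p[2]),np.linalg.norm(p[1]-p[3]),"wid",np.linalg.norm(p[0]-p[1]),np.linalg.norm(p[2]-p[3]))
        u=(p[2]+p[3]-p[0]-p[1]);print("yaw %.3f"%np.arctan2(u[1],u[0]))
if len(A)==2: print(tri(*wray("pics/w1.png",A[0]),*wray("pics/w2.png",A[1])))
cv2.imwrite("pics/pl2.png",cv2.resize(np.hstack(Q),None,fx=1.3,fy=1.3))
E
```

```text
[ 41.2  64.  109.3] [  44   30   61  126 6942] [[102, 30], [104, 151], [54, 155], [44, 33]] [[43.38100814819336, 31.92917251586914], [102.58427429199219, 28.893115997314453], [108.92787170410156, 152.59344482421875], [49.724609375, 155.62950134277344]]
[[587.5 156.6  45. ]
 [588.2 205.4  45. ]
 [704.4 156.6  45. ]
 [703.4 204.   45. ]] centre [645.9 180.7  45. ] len 116.97243368402658 115.23014095920604 wid 48.844362894185274 47.418967067933686
yaw -0.006
[ 40.7  63.2 108.1] [  35   15   79  149 9047] [[104, 15], [113, 19], [107, 160], [52, 163], [35, 24]] [[34.36463928222656, 17.928176879882812], [112.72651672363281, 13.803863525390625], [120.44198608398438, 160.3977813720703], [42.080108642578125, 164.5220947265625]]
```

View pics/pl2.png

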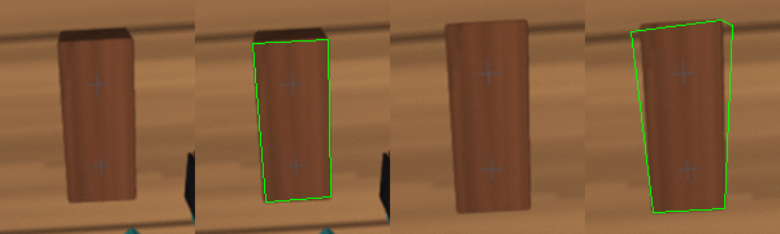

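View 1's quad fits the top face. The two pencil crosses appear in both crops, so I triangulate them for height, centre and yaw.

```bash
python3 - <<'E'
from h import *
np.set_printoptions(precision=1,suppress=True)
def cross(fn,pts,r=9):
    g=cv2.cvtColor(cv2.imread(fn),cv2.COLOR_BGR2HSV)[...,1].astype(float); o=[]
    for x,y in pts:
        x,y=round(x),round(y); w=g[y-r:y+r+1,x-r:x+r+1]; m=np.clip(np.median(w)-25-w,0,None); Y,X=np.mgrid[-r:r+1,-r:r+1]
        o.append((x+(m*X).sum()/m.sum(),y+(m*Y).sum()/m.sum()))
    return np.array(o)
a=cross("pics/w1.png",[(337.6,230.6),(340.7,293.7)]);b=cross("pics/w2.png",[(339.4,134.2),(342.5,207.2)]);print(a,b)
T=tri(*wray("pics/w1.png",a),*wray("pics/w2.png",b));print(T,T.mean(0),np.linalg.norm(T[1]-T[0]))
for f,x in(("pics/w1.png",a),("pics/w2.png",b)):
    p=plane(*wray(f,x),45);d=p[1]-p[0];print(p.mean(0),np.linalg.norm(d),"yaw %.3f"%np.arctan2(d[1],d[0]))
print(plane(*wray("pics/w3.png",[(48,288)]),30)) # bronze corner
E
```

```text
[[337.3 230.5]
 [340.4 293.2]] [[339.2 134.2]
 [342.1 207.7]]
[[616.6 180.5  45.2   0.1]
 [676.3 180.   46.1   0.4]] [646.5 180.2  45.6   0.2] 59.665462176734366
[646.8 180.3  45. ] 60.16273512891018 yaw -0.005
[646.6 180.2  45. ] 59.87650355188947 yaw -0.013
[[ 562.2 -340.2   30. ]]
```

Plinth: centre (646.6, 180.2), top at 45, yaw about -0.008. I'll grasp it 25 mm toward the trailing end, with the fingertips 20 mm above the underside so they clear the rails.

```bash
cat >> h.py <<'E'
JY=-0.1213; JU=np.array([np.cos(JY),np.sin(JY),0]); JO=np.array([659.8,-70.7,0])
def jig(x,z): return JO+JU*x+np.array([0,0,z])
def st(t=""):
    s=env.read_state(); p=s["tool_pos"]; r=Rn.from_euler("z",-JY).as_matrix()
    print(t,"t%.2f"%s["time_s"],"tcp",np.round(p,1),"jig",np.round(r@(p-JO),1),"F(jig)",np.round(r@s["force"],1),"w%.1f"%s["width"],"psi %.4f"%Rn.from_quat(s["orientation"]).as_euler("xyz")[2]); return s
E
python3 - <<'E'
from h import *
yaw=-0.008;u=np.array([np.cos(yaw),np.sin(yaw),0]);G=np.array([646.6,180.2,0])-25*u
q=quat(np.pi+yaw)
env.reach(G+[0,0,180],q); st("above")
env.move_l(G+[0,0,100],rate=120,f_stop=8); st("down")
set_gripper(30); st("gripped")
env.move_l(G+[0,0,190],rate=150); st("lifted")
qj=quat(np.pi+JY)
env.reach(jig(-150,190),qj)
st("over mouth"); im=snap("pics/w5.png"); cv2.imwrite("pics/s5.png",viewer.camera("side"))
E
```

```text
above t5.22 tcp [621.8 179.5 180.6] jig [-68.  243.8 180.6] F(jig) [ 0.   0.2 -0.1] w88.0 psi 3.1330
down t6.03 tcp [622.1 180.4 100.5] jig [-67.8 244.6 100.5] F(jig) [0.2 0.5 0.5] w87.7 psi 3.1334
gripped t6.71 tcp [621.6 180.5 100.2] jig [-68.3 244.8 100.2] F(jig) [-1.5  0.6  2.7] w49.8 psi 3.1337
lifted t7.46 tcp [621.  180.2 189.2] jig [-68.9 244.3 189.2] F(jig) [-0.8  0.7 -3.3] w49.4 psi 3.1336
over mouth t8.47 tcp [511.8 -52.1 190. ] jig [-149.1    0.6  190. ] F(jig) [-0.1  0.5 -2.9] w49.6 psi 3.0207
```

View pics/w5.png

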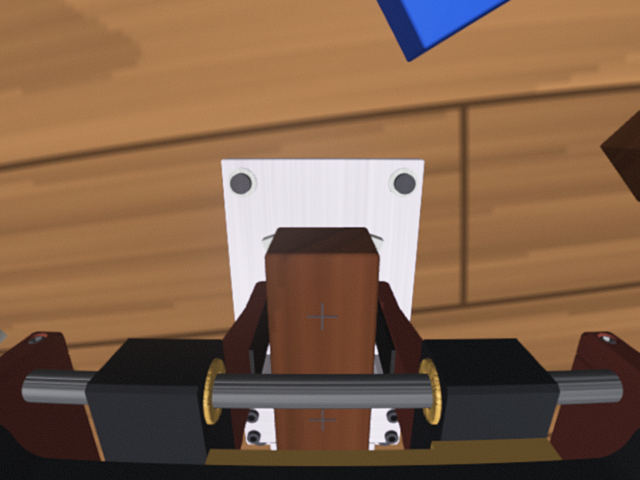

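The plinth is held square (face 267–379 px, middle 323) and centred on the base bolts (240 and 404, middle 322). Now I lower it.

```bash
python3 - <<'E'
from h import *
env.move_l(jig(-150,135),rate=120); st("pre")
h=env.move_l(jig(-150,113),rate=25,f_stop=6); st(f"low {h}")
E
```

```text
pre t9.18 tcp [511.2 -52.3 135. ] jig [-149.7    0.3  135. ] F(jig) [ 0.6  0.2 -3.1] w49.7 psi 3.0208
low True t9.93 tcp [510.7 -52.5 115.1] jig [-150.2   -0.   115.1] F(jig) [-0.7 -0.2  4.5] w49.9 psi 3.0204
```

It landed on the channel floor (TCP z 115.1, i.e. underside at about 15). I'll release and regrip so it lies flat, then slide it in.

```bash
python3 - <<'E'
from h import *
set_gripper(60); env.move_l(jig(-150,115.5),rate=20); set_gripper(30); st("regrip")
h=env.move_l(jig(-100,115.5),rate=50,f_stop=12); st(f"slide {h}")
if not h:
    h=env.move_l(jig(-79,115.5),rate=12,f_stop=20); st(f"push {h}")
    env.hold(0.5); st("held")
cv2.imwrite("pics/s6.png",viewer.camera("side")); snap("pics/w6.png")
a=cv2.imread("pics/s6.png")[200:340,220:420]; cv2.imwrite("pics/c6.png",cv2.resize(a,None,fx=3.5,fy=3.5,interpolation=cv2.INTER_CUBIC))
E
```

```text
regrip t10.90 tcp [510.9 -52.5 115.5] jig [-150.     0.   115.5] F(jig) [0.6 1.1 0.2] w49.8 psi 3.0203
slide True t11.17 tcp [511.3 -52.6 115.5] jig [-149.6   -0.   115.5] F(jig) [-1.1  0.3  4.2] w49.6 psi 3.0204
```

View pics/c6.png

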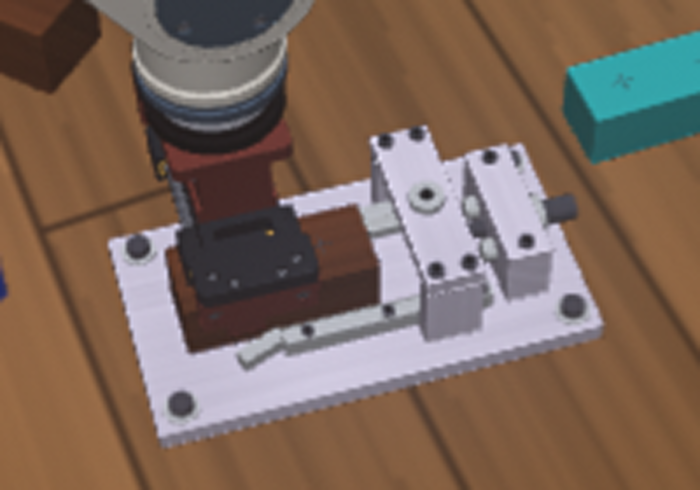

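The plinth lies flat between the rails, and the bush and bridge are ahead of it. The 12 N stop tripped on the start-up transient, so I continue with a slightly higher threshold.

```bash
python3 - <<'E'
from h import *
for x in (-140,-130,-120,-110,-100):
    h=env.move_l(jig(x,115.5),rate=25,f_stop=18); st(f"slide {h}")
    if h: break
else:
    h=env.move_l(jig(-79,115.5),rate=10,f_stop=20); st(f"push {h}")
    env.hold(0.5); st("held")
E
```

```text
slide False t11.82 tcp [520.9 -53.8 115.4] jig [-140.     0.   115.4] F(jig) [-0.1 -0.9  1.3] w49.4 psi 3.0204
slide False t12.38 tcp [531.1 -55.  115.5] jig [-129.6    0.   115.5] F(jig) [-0.3  0.3 -0.4] w50.0 psi 3.0203
slide False t12.93 tcp [541.1 -56.2 115.5] jig [-119.6   -0.   115.5] F(jig) [ 1.3  0.2 -1.4] w49.8 psi 3.0203
slide False t13.47 tcp [551.  -57.4 115.5] jig [-109.7    0.   115.5] F(jig) [ 1.3  0.2 -1.9] w50.3 psi 3.0204
slide False t14.03 tcp [560.9 -58.6 115.5] jig [-99.6  -0.  115.5] F(jig) [ 0.4  0.6 -1.4] w50.2 psi 3.0203
push True t15.42 tcp [571.7 -60.  115.3] jig [-88.7   0.  115.3] F(jig) [-2.8 -0.7  6.7] w49.8 psi 3.0203
held t15.92 tcp [571.6 -59.9 115.4] jig [-88.9   0.  115.4] F(jig) [-2.6 -0.3  5.8] w49.6 psi 3.0204
```

```bash
python3 - <<'E'
from h import *
im=viewer.camera("side"); sc=viewer.camera("scene"); w=snap("pics/w7.png")
a=cv2.resize(im[215:325,240:400],(480,330),interpolation=cv2.INTER_CUBIC)
b=cv2.resize(sc[205:325,235:370],(371,330),interpolation=cv2.INTER_CUBIC)
cv2.imwrite("pics/c7.png",cv2.resize(np.hstack([a,b]),(798,309)))
s=st(); print(s["wrist_torque"])
E
```

```text
t16.07 tcp [571.6 -59.9 115.4] jig [-88.9   0.  115.4] F(jig) [-1.9 -0.   5.5] w49.7 psi 3.0204
[0.05279454 0.06717518 0.03340345]
```

View pics/c7.png

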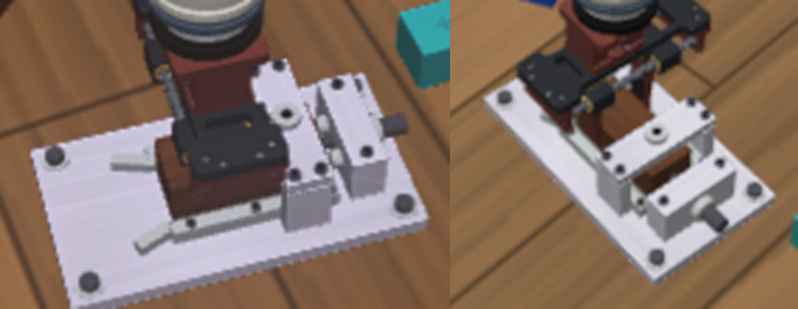

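The plinth is under the bridge with its lead end near the buttons. The force looks low, so I check for slip in the hand by comparing the rear top edge row in w5, w6 and w7.

```bash
cat >> h.py <<'E'
def rear(fn):
    im=cv2.imread(fn)[:,295:350].astype(float); g=im[...,2].mean(1); r=np.arange(205,290); d=np.abs(np.diff(cv2.GaussianBlur(g[:,None],(1,5),0).ravel()))
    top=sorted(r[np.argsort(d[r])[-8:]]); cr=cv2.cvtColor(cv2.imread(fn),cv2.COLOR_BGR2HSV)[295:345,305:340,1].astype(float)
    m=np.clip(np.median(cr)-25-cr,0,None); print(fn,"edge rows",top,"cross row %.1f col %.1f"%(295+(m.sum(1)*np.arange(50)).sum()/m.sum(),305+(m.sum(0)*np.arange(35)).sum()/m.sum()))
E
python3 - <<'E'
from h import *
for n in (5,6,7): rear(f"pics/w{n}.png")
print(np.round(plane(*wray("pics/w7.png",[(322,318)]),60)-JO,1))
E
```

```text
pics/w5.png edge rows [np.int64(224), np.int64(225), np.int64(226), np.int64(227), np.int64(228), np.int64(252), np.int64(253), np.int64(254)] cross row 316.2 col 321.9
pics/w6.png edge rows [np.int64(224), np.int64(225), np.int64(226), np.int64(227), np.int64(228), np.int64(251), np.int64(252), np.int64(253)] cross row 315.6 col 321.5
pics/w7.png edge rows [np.int64(224), np.int64(225), np.int64(226), np.int64(227), np.int64(228), np.int64(250), np.int64(251), np.int64(252)] cross row 314.9 col 321.8
[[-93.   10.5  60. ]]
```

There is no meaningful slip (under 1 mm). I continue in small steps and watch the force.

```bash
python3 - <<'E'
from h import *
x=-88.9
for i in range(8):
    x+=1; h=env.move_l(jig(x,115.5),rate=8,f_stop=25); env.hold(0.15); s=st(f"{x:.1f} {h}")
    if abs(s["force"][:2]@JU[:2])>18: break
E
```

```text
-87.9 False t16.62 tcp [571.7 -60.  115.5] jig [-88.8   0.  115.5] F(jig) [-6.8  0.8  2.8] w49.6 psi 3.0204
-86.9 False t17.04 tcp [571.9 -60.  115.4] jig [-88.6   0.  115.4] F(jig) [-8.3 -0.2  5.6] w49.8 psi 3.0204
-85.9 False t17.47 tcp [572.1 -60.  115.3] jig [-88.4   0.  115.3] F(jig) [-9.7 -0.4  8.2] w49.8 psi 3.0204
-84.9 False t17.89 tcp [572.4 -60.  115.3] jig [-88.    0.  115.3] F(jig) [-12.9  -0.1  10.8] w49.6 psi 3.0204
-83.9 False t18.32 tcp [573.2 -60.1 115.3] jig [-87.2   0.  115.3] F(jig) [-14.1   0.4  11.3] w50.0 psi 3.0204
-82.9 False t18.74 tcp [574.  -60.2 115.3] jig [-86.5   0.  115.3] F(jig) [-14.3   0.5  12.4] w49.9 psi 3.0205
-81.9 False t19.17 tcp [574.7 -60.3 115.3] jig [-85.7   0.  115.3] F(jig) [-14.1  -0.3  12.6] w49.7 psi 3.0203
-80.9 False t19.59 tcp [575.5 -60.4 115.2] jig [-85.    0.  115.2] F(jig) [-16.5   0.2  14.4] w49.4 psi 3.0204
```

```bash
python3 - <<'E'
from h import *
snap("pics/w8.png"); rear("pics/w8.png")
x=-80.9
for i in range(5):
    x+=1; h=env.move_l(jig(x,115.5),rate=8,f_stop=25); env.hold(0.15); s=st(f"{x:.1f} {h}")
    if abs(s["force"][:2]@JU[:2])>24: break
snap("pics/w9.png"); rear("pics/w9.png")
print(s["wrist_torque"])
E
```

```text
pics/w8.png edge rows [np.int64(224), np.int64(225), np.int64(226), np.int64(227), np.int64(228), np.int64(249), np.int64(250), np.int64(251)] cross row 313.9 col 321.8
-79.9 False t20.07 tcp [576.2 -60.5 115.2] jig [-84.2   0.  115.2] F(jig) [-17.8  -0.   14.3] w49.5 psi 3.0204
-78.9 False t20.49 tcp [577.  -60.6 115.2] jig [-83.4   0.  115.2] F(jig) [-17.7  -0.4  14.9] w49.8 psi 3.0204
-77.9 False t20.92 tcp [577.8 -60.7 115.2] jig [-82.6   0.  115.2] F(jig) [-17.6  -0.1  15.8] w49.8 psi 3.0204
-76.9 False t21.34 tcp [578.6 -60.8 115.2] jig [-81.8   0.  115.2] F(jig) [-19.1  -0.1  16.1] w49.5 psi 3.0204
-75.9 False t21.77 tcp [579.2 -60.9 115.1] jig [-81.1   0.  115.1] F(jig) [-19.1  -0.   17.5] w50.1 psi 3.0204
pics/w9.png edge rows [np.int64(224), np.int64(225), np.int64(226), np.int64(227), np.int64(228), np.int64(248), np.int64(249), np.int64(250)] cross row 313.2 col 321.7
[0.42363308 3.07064098 0.02467653]
```

```bash
python3 - <<'E'
from h import *
r=Rn.from_euler("z",-JY).as_matrix()
for n,px,z in ((6,(321.5,315.6),60),(7,(321.8,314.9),60),(8,(321.8,313.9),60),(9,(321.7,313.2),60)):
    print(n,np.round(r@(plane(*wray(f"pics/w{n}.png",[px]),z)[0]-JO),1))
x,z=-75.9,115.5
last=None
for i in range(7):
    x+=1; z=min(z+.3,116.7); h=env.move_l(jig(x,z),rate=8,f_stop=25); env.hold(0.15); s=st(f"{x:.1f} {z:.1f} {h}")
    if h or abs(s["force"][:2]@JU[:2])>26: break
snap("pics/w10.png"); rear("pics/w10.png")
E
```

```text
6 [-154.9   -1.    60. ]
7 [-95.1  -0.9  60. ]
8 [-92.4  -0.9  60. ]
9 [-89.1  -0.9  60. ]
-74.9 115.8 False t22.25 tcp [579.6 -60.9 115.1] jig [-80.8   0.  115.1] F(jig) [-21.4   0.3  15.4] w49.8 psi 3.0203
-73.9 116.1 False t22.68 tcp [579.9 -60.9 115. ] jig [-80.5   0.  115. ] F(jig) [-23.4  -0.2  14.7] w49.8 psi 3.0203
-72.9 116.4 False t23.12 tcp [580.2 -61.  115. ] jig [-80.2   0.  115. ] F(jig) [-23.9  -0.5  13.5] w49.6 psi 3.0203
-71.9 116.7 False t23.55 tcp [580.6 -61.  115. ] jig [-79.8   0.  115. ] F(jig) [-24.5  -0.5  13.3] w50.0 psi 3.0203
-70.9 116.7 False t23.98 tcp [581.1 -61.1 114.9] jig [-79.3   0.  114.9] F(jig) [-26.5  -0.4  14.8] w49.7 psi 3.0203
pics/w10.png edge rows [np.int64(222), np.int64(223), np.int64(224), np.int64(225), np.int64(226), np.int64(245), np.int64(246), np.int64(247)] cross row 310.5 col 321.8
```

The TCP advanced 1.8 mm from w9 to w10 while the plinth moved only about 0.2 mm. So it has met a solid stop, at rear cross jig x of about -89 against -90 expected. I look at the button gap to confirm.

```bash
python3 - <<'E'
from h import *
st("now")
sc=viewer.camera("scene"); im=viewer.camera("side")
a=cv2.resize(sc[240:305,285:360],(420,364),interpolation=cv2.INTER_CUBIC); b=cv2.resize(im[235:300,320:390],(380,353),interpolation=cv2.INTER_CUBIC)
b=cv2.copyMakeBorder(b,0,11,0,0,0); cv2.imwrite("pics/c10.png",np.hstack([a,b]))
E
```

```text
now t24.02 tcp [581.1 -61.1 114.9] jig [-79.3   0.  114.9] F(jig) [-26.7   0.8  14.9] w49.9 psi 3.0203
```

View pics/c10.png

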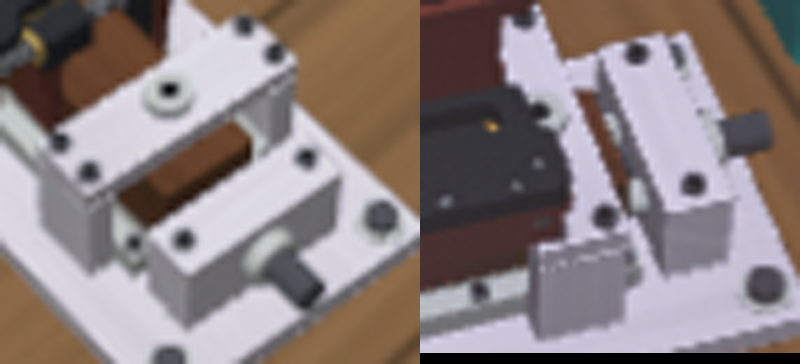

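In the side crop, the plinth's end face reaches both button faces at about (613,125) and (637,195). I check the end-edge position numerically, and that it holds steady.

```bash
python3 - <<'E'
from h import *
r=Rn.from_euler("z",-JY).as_matrix()
p=plane(*ray("scene",[(312.7,275.4),(330,266.4)]),60); print(np.round((p-JO)@r.T,1))
env.hold(1.0); st("1s"); snap("pics/w11.png"); rear("pics/w11.png")
env.hold(1.0); st("2s"); snap("pics/w12b.png"); rear("pics/w12b.png")
E
```

```text
[[  0.3 -27.9  60. ]
 [  5.6  21.2  60. ]]
1s t25.12 tcp [581.1 -61.1 114.9] jig [-79.3   0.  114.9] F(jig) [-24.7  -0.4  14.2] w49.7 psi 3.0203
pics/w11.png edge rows [np.int64(222), np.int64(223), np.int64(224), np.int64(225), np.int64(226), np.int64(245), np.int64(246), np.int64(247)] cross row 310.5 col 321.7
2s t26.18 tcp [581.1 -61.1 114.9] jig [-79.2   0.  114.9] F(jig) [-26.2  -0.1  14.4] w49.7 psi 3.0203
pics/w12b.png edge rows [np.int64(222), np.int64(223), np.int64(224), np.int64(225), np.int64(226), np.int64(245), np.int64(246), np.int64(247)] cross row 310.5 col 321.8
```

```bash
python3 -c "
from h import *
workorder.sign_off(); st('end')"
```

```text
the job is handed in; nothing more can be done
the job is handed in; nothing more can be done
```

The long walnut plinth is loaded in the drill jig, hard up against the stop buttons. The arm was still gripping and pushing it when I handed the job in, at about 26 s of the 51 s allowed. I gripped it near its trailing end, lowered it flat between the rails short of the bridge, regripped it, and slid it under the bush against the spring.

**What the last checks showed**
- **Against the buttons:** on the last steps the arm moved 1.8 mm but the plinth only about 0.2 mm, so it had met something solid. Its rear pencil cross was at jig x of about -89, where -90 is nominal. The side view shows the end face at both buttons.
- **Push:** about 25 N forward (the spring takes 10 N of that), with about 14 N downward. Force and position did not change over a 2 s hold.
- **Other things:** nothing in the pictures looked moved. I did not measure the other plinths, the bronze or the cartridge at the end.

**What did not go cleanly or disagreed**
- **False stop:** the first slide stopped straight away on a start-up force spike and had to be restarted.
- **Early stop:** the first push stopped short, probably as it met the plunger, so I finished in 1 mm steps.
- **Slip in the grip:** the plinth crept about 3 mm back between the pads during the push, then stayed put.
- **Squareness:** I did not measure it well. A coarse reading of the end edge from the scene camera gave 0.3 to 5.6 mm past the stop face. I put that down to my pixel picks, because the rails cannot allow that much skew and the wrist views showed the plinth straight.

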